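# Lean the painted gate panel against the tub behind a stop

## Robot

A 6-joint arm with a two-finger parallel gripper is mounted at the origin on the work surface. World frame = base frame: x ahead of the robot, y to its left, z up, the work surface at z = 0. Lengths are in m, angles in rad, forces in N, time in s.
With the tool pointing down it reaches from about 0.25 to 0.725 m from the base axis. Payload 9.7 kg.
Tool frame: the origin (TCP) lies at the very end of the fingers, on their centre line; the grasp point (between the pads) lies 19 mm behind it; z points along the fingers, y is the line along which they close (so a half turn about z gives the same grasp; the last joint's range is limited). The gripper opens to 85 mm and grips with 20 to 120 N. Pads are 22 mm wide; open, the fingers measure 114 mm over their backs; the gripper's body (76 mm by 85 mm) begins 54 mm behind the grasp point. The pads swing forward as they close: fully open they stand 13 mm farther back than shut.
Start: joints at [1.263, 0.087, 0.176, 1.66, 0, 1.571], TCP at [0.167, 0.524, 0.231] pointing down, gripper open.
Joint ranges: [-3.13, 3.13], [-0.85, 1.81], [-1.15, 1.24], [-2.2, 2.28], [-1.44, 1.52], [-3.14, 3.14]. Speed limits (rad/s): [2.22, 2.22, 2.57, 3.14, 3.14, 3.14].

## Interface

Orientations are given as a unit quaternion [x, y, z, w].
In Python, from cell import manip gives the robot as it stands.
- The arm moves only by the shell command python3 -m inch 'ROWS' [OPENING] [FORCE]. ROWS is JSON, a list that holds one entry, the list of rows, each a list of 6 numbers: the shift along the world's x, y, z in cm, then the turn, a rotation vector about the world's x, y, z in rad. A call has 1 to 5 rows; each row is the pose to reach, as a shift and turn from the pose commanded when the call began; what a row does not reach only later rows make up. A row lasts 1/8 s, in which the tool goes at most 62.5 mm and 10.7 degrees, less where a joint would pass 70% of its speed; a pose out of reach is approached as far as the arm can. A call with a gripper value outside its range is refused whole. OPENING is the opening, from 0 (shut) to 1 (fully open), set as the call begins (- or left out, the last holds). The fingers move at their own pace and stop on an object; FORCE is the grip in N (left out, the last holds). Time passes only in rows, so rows that repeat a pose let the fingers close. It gives the time, the measured TCP pose, the force, the opening and the grip force at its end, in the units of the state.
- manip.read_state(): the state, without advancing time (a new reading comes with each control period).
- manip.grab_frame(name): name is "side" or "top"; returns a dict with "img" (420x560x3 uint8, blue, green, red), "camera_matrix" (3x3 intrinsics, pixels), "k1" (the pictures are not rectified: a ray, as slopes to the right and down, at radius r is drawn at 1 + k1 r^2 times it, then the intrinsics apply), "R" (3x3) and "t" (3): a world point X has camera coordinates R X + t. Camera axes: x right, y down, z forward; pixel columns grow to the right and rows downward; lengths in m; the calibration is good to about 2 mm. A picture is of the moment at which its call begins. There is no depth.
- manip.job_done(): hands the job in; it is judged then, once.
Trained networks look in the newest picture that a camera, given by its name, has taken for a name from the list of things; names that differ only in an ending like _2 or _b are one class to them, and where a whole thing is asked for, a point or a joint stands for the part that bears it (a point fixed in the world has none). Each returns a list of dicts, best first, with "confidence" (0 to 1); they miss things now and then, are a little off and sometimes report something else, mostly with a low value. They report only what shows in the picture. A call takes as long as a camera call.
- manip.outline_of(target, camera): "region" (420x560 bool, what is visible of it).
- manip.place_of(target, camera): "centre" ([x, y, z] in m, in world coordinates, good to about 4 mm: a listed point, or the origin of a listed thing).
The state is a dict: "clock": time; "qpos": joint angles; "joint_velocities": joint speeds; "joint_torque": joint torques, N m; "tool_pos": TCP position; "tool_rot": TCP orientation; "ft_force": force on the tool from outside, world axes, zero at the start; "moment": the same for the moment, N m; "finger_gap": finger opening in m; "finger_force": force on a finger pad.
Only numpy, scipy, OpenCV 4.12 (cv2) and the standard library are available. Lean on these libraries where they do the work, as an engineer would, in place of code of your own. Each camera call takes 0.05 s, during which the arm holds its last target. There are 200 camera calls.

## Task

Set the spirit level down on its edge as a foot stop: centred on the long side of the grey tub that faces away from the robot, parallel to it, with a gap of about 75 mm between them. Then take the green panel out of the drying rack and gently lean it there, right way up and painted face outward: its foot on the bench close up to the level, on the tub side, its back resting on the tub's edge, square to the tub and in the middle. Leave everything else where it stands.

Things in the scene. Friction and masses are not known exactly. Their poses are not given: they have to be found in the camera images.
- panel: plywood panel painted green with a white gate motif on its front: 140 mm wide (its y), 180 mm tall (its z), 14 mm thick (its x), about 0.17 to 0.34 kg. Origin: middle of its bottom end, in the mid-thickness. z runs up the panel to its top edge, x out of the painted face. At the start it stands in the drying rack, leaning 0.55 rad (31 degrees) back from vertical with its top towards the robot and its painted face away from the robot
- panel_top (a point): middle of the panel's top edge, 180 mm up from its bottom end
- level: aluminium spirit level with blue sides and yellow vials, a straight bar 180 mm long (its y), 24 mm thick (its x), 42 mm high, about 0.26 kg, standing on its long edge on the bench. Origin: centre of its underside, z up
- tub: closed grey storage tub, full and fixed to the bench. Its lid is 166 mm deep (its x) and 240 mm long (its y), with its top 90 mm above the bench; below the lid the walls stand 8 mm farther in. Origin: centre of its underside on the bench, z up; its +x side is the long side away from the robot, with the lid's edge 83 mm from the origin
- rack: wooden drying rack, fixed, 160 mm deep and 150 mm wide, beside the tub to the left or right of it. Origin on the bench straight below the panel's bottom end; the panel stands on its 15 mm base board (19 mm to the panel's origin), behind a lip 14 mm high, and rests on two slanted posts 20 mm wide, 50 mm either side of the middle, that end 74 mm below the panel's top edge, so the top is free on both faces
- tin: green-and-metal paint tin, 72 mm across, 110 mm high, standing near one end of the place where the level has to go. Origin: centre of its underside; leave it alone
- mug: white mug, 72 mm across, 90 mm high, its handle to its own +y; standing near the other end of that place (tin and mug may be swapped). Origin: centre of its underside; leave it alone
- tape: yellow tape measure, 70 x 42 x 68 mm high, standing close beside the level, its long side along it, at the start. Origin: centre of its underside; leave it alone
- sander: cork sanding block, 70 x 110 x 34 mm high, on the bench beyond that place. Origin: centre of its underside; leave it alone
- hinge: flat galvanised gate hinge, 128 x 90 x 12 mm, beyond that place. Origin: centre of its underside; leave it alone
- brush: flat paintbrush with a brown handle, 180 mm long (along its y), 40 mm wide, 14 mm high, lying along the middle of the tub's lid. Origin: centre of its underside; leave it alone
- jar: clear jar with a steel cap, 66 mm across, 100 mm high, standing in front of the rack, on the side away from the robot. Origin: centre of its underside; leave it alone

How it is judged:
By the outcome, as a careful person would: the job done as asked, in the order asked, and still so for the second after the job is handed in, with the robot touching nothing.
It also fails if it takes over 58 s, if anything falls off the work surface, if the arm or the gripper's body presses on something with over 40 N, if the wrist force passes 120 N, or if a joint passes its speed limit or range.

## Working session

There is one attempt and no reset: what is moved stays moved. The work goes in short steps, Python scripts to look and compute and a shell command to move; the robot and the scene stay as the last step left them, time stands still between calls to the robot, and variables do not carry over. Pictures are saved under pics/ and viewed, at most 11 in all, crops included, and the job is handed in when it is done.

```bash
ls; mkdir -p pics
cat > h.py <<'E'
import numpy as np, cv2
from cell import manip
np.set_printoptions(precision=4,suppress=True)
E
python3 - <<'E'
from h import *
for c in("side","top"):
    f=manip.grab_frame(c); cv2.imwrite(f"pics/{c}0.png",f["img"])
    print(c,f["camera_matrix"].tolist(),f["k1"],(-f["R"].T@f["t"]),f["R"].tolist())
    for n in "panel panel_top level tub rack tin mug tape sander hinge brush jar".split():
        print(n,[(np.round(d["centre"],4).tolist(),round(d["confidence"],2)) for d in manip.place_of(n,c)[:2]])
s=manip.read_state();print(s)
E
```

```text
pics
side [[473.0209116861738, 0.0, 281.4061241567174], [0.0, 473.0209116861738, 209.7728679854181], [0.0, 0.0, 1.0]] -0.1161761986875049 [-0.0231 -0.7365  0.8956] [[0.7577441936869628, -0.6525480537270433, -0.002185065386304337], [-0.4271221183099545, -0.4934406241862879, -0.7576826819012454], [0.49334615938923826, 0.5750629426242789, -0.6526194749133631]]
panel [([0.4618, -0.406, 0.0189], 0.8)]
panel_top [([0.3711, -0.3958, 0.1717], 0.74), ([0.7737, -0.0125, -0.0034], 0.69)]
level [([0.4742, 0.4227, 0.0007], 0.72)]
tub [([0.4205, 0.0093, -0.0006], 0.97)]
rack [([0.4631, -0.4053, -0.0024], 0.89)]
tin [([0.5897, -0.1224, -0.0045], 0.83)]
mug [([0.5214, 0.1878, 0.0035], 0.87)]
tape [([0.4033, 0.4725, -0.0015], 0.75), ([0.4619, -0.4074, 0.0205], 0.36)]
sander [([0.7675, -0.1976, -0.0017], 0.73)]
hinge [([0.7737, -0.0139, -0.002], 0.63)]
brush [([0.3883, 0.0041, 0.0936], 0.75), ([0.5879, -0.1263, -0.0026], 0.56)]
jar [([0.5605, -0.3766, -0.0041], 0.71)]
top [[385.64785212822306, 0.0, 281.5417666172439], [0.0, 385.64785212822306, 208.61320116404355], [0.0, 0.0, 1.0]] -0.08769165483379954
[... 658 characters left out ...]

tape [([0.4007, 0.4768, -0.0], 0.9)]
sander [([0.7707, -0.1968, 0.0017], 0.63)]
hinge [([0.774, -0.0169, 0.0006], 0.58)]
brush [([0.3849, 0.0073, 0.0886], 0.89)]
jar [([0.5601, -0.374, 0.0001], 0.94)]
{'clock': 1.3, 'qpos': array([ 1.263 ,  0.0869,  0.1759,  1.6598, -0.    ,  1.5708]), 'joint_velocities': array([ 0.002 ,  0.0008, -0.0004, -0.0004,  0.0008, -0.0004]), 'joint_torque': array([ -0.002 , -52.01  ,  46.486 ,   0.0018,  -0.0001,   0.    ]), 'tool_pos': array([0.1666, 0.5242, 0.2313]), 'tool_rot': array([0.1533, 0.9882, 0.    , 0.    ]), 'ft_force': array([ 0.5484, -1.0633,  0.4487]), 'moment': array([0.0275, 0.0172, 0.014 ]), 'finger_force': 0.0, 'finger_gap': 0.08547365230266366}
```

View pictures.

View pics/top0.png

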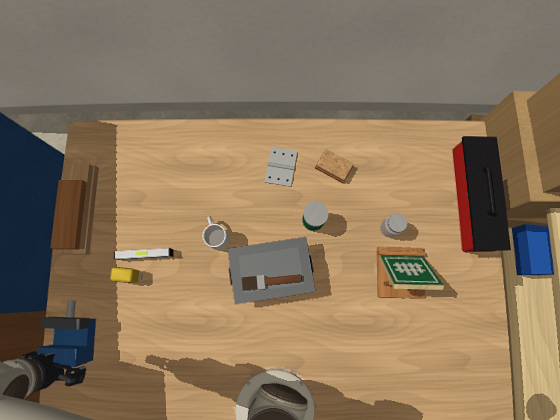

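View pics/side0.png

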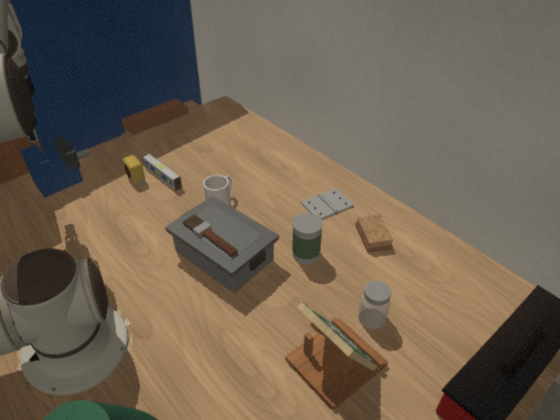

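The top view shows the tub lid at (228–312, 237–303), turned a few degrees. The level is at (145,254) with the tape at (124,274), the panel and rack at (410,270), and the tin (316,216) and mug (214,235) at the ends of the place. The side view agrees. Next I'll fit exact poses with box silhouettes in both views.

```bash
cat >> h.py <<'E'
from scipy.optimize import minimize
from scipy.spatial.transform import Rotation as Ro
def proj(f,X):
    d=f["k1"]; K=f["camera_matrix"]
    r,_=cv2.Rodrigues(f["R"])
    return cv2.projectPoints(np.asarray(X,float),r,f["t"],K,np.array([d,0,0,0.]))[0][:,0]
def box(lo,hi): return np.array([[x,y,z] for x in(lo[0],hi[0]) for y in(lo[1],hi[1]) for z in(lo[2],hi[2])])
LID=box([-.083,-.12,.075],[.083,.12,.09]); LEV=box([-.012,-.09,0],[.012,.09,.042]); PAN=box([-.007,-.07,0],[.007,.07,.18])
def look(n,cams=("top","side")):
    out=[]
    for c in cams:
        f=manip.grab_frame(c); o=manip.outline_of(n,c)
        if o: out.append((f,o[0]["region"].astype(np.uint8),o[0]["confidence"]))
    return out
def hull(P,s=4):
    m=np.zeros((420*s,560*s),np.uint8); h=cv2.convexHull(np.round(P*s+ (s-1)/2).astype(np.int32)); cv2.fillConvexPoly(m,h,1); return m
def fit(views,B,pose,p0,step,rawmask=False):
    T=[]
    for f,m,_ in views:
        m=cv2.morphologyEx(m,cv2.MORPH_OPEN,np.ones((2,2),np.uint8))
        M=cv2.resize(m,(2240,1680),interpolation=cv2.INTER_NEAREST)
        if not rawmask:
            c=np.vstack([q for q in cv2.findContours(M,0,2)[0] if cv2.contourArea(q)>200]); M=np.zeros_like(M); cv2.fillConvexPoly(M,cv2.convexHull(c),1)
        T.append((f,M))
    def cost(p,each=False):
        R,t=pose(p); e=[]
        for f,M in T:
            H=hull(proj(f,B@R.T+t)); e.append(1-(H&M).sum()/(H|M).sum())
        return e if each else sum(e)
    s=np.vstack([p0]+[np.array(p0)+np.eye(len(p0))[i]*step[i] for i in range(len(p0))])
    r=minimize(cost,p0,method="Nelder-Mead",options=dict(initial_simplex=s,xatol=1e-4,fatol=1e-4))
    return r.x,np.round(cost(r.x,True),3)
flat=lambda p:(Ro.from_euler('z',p[2]).as_matrix(),np.array([p[0],p[1],0]))
lean=lambda p:(Ro.from_euler('ZY',[p[2],-p[3]]).as_matrix(),np.array([p[0],p[1],p[4] if len(p)>4 else .019]))
E
python3 - <<'E'
from h import *
import pickle
D={n:look(n) for n in("tub","level","panel")}
pickle.dump(D,open("d.pkl","wb"))
for n,B,po,p0,st in(("tub",LID,flat,[.422,.01,.1],[.01,.01,.1]),("level",LEV,flat,[.473,.421,0],[.01,.01,.1]),("panel",PAN,lean,[.461,-.405,-.08,.55,.019],[.01,.01,.1,.05,.005])):
    for raw in(0,1):print(n,*fit(D[n],B,po,p0,st,raw),[round(v[2],2) for v in D[n]])
    for v in D[n]: print(fit([v],B,po,p0[:4],st[:4]))
E
```

```text
tub [0.4144 0.007  0.1538] [0.057 0.256] [0.67, 0.94]
tub [0.4148 0.0077 0.1483] [0.151 0.341] [0.67, 0.94]
(array([0.4139, 0.008 , 0.1488]), array([0.054]))
(array([ 0.3998, -0.0273,  0.0864]), array([0.224]))
level [0.4678 0.4191 0.0694] [0.121 0.224] [0.72, 0.89]
level [0.4675 0.4188 0.0717] [0.134 0.231] [0.72, 0.89]
(array([0.4666, 0.4188, 0.0661]), array([0.083]))
(array([0.473 , 0.4184, 0.0749]), array([0.074]))
panel [ 0.4617 -0.4052 -0.044   0.5798  0.0245] [0.061 0.065] [0.61, 0.75]
panel [ 0.4614 -0.4048 -0.0345  0.5589  0.0199] [0.079 0.103] [0.61, 0.75]
(array([ 0.4592, -0.406 , -0.0014,  0.5728]), array([0.033]))
(array([ 0.4643, -0.405 , -0.0532,  0.5776]), array([0.055]))
```

```bash
cat >> h.py <<'E'
TUB=np.vstack([LID,box([-.075,-.112,0],[.075,.112,.08])])
def crop(f,B,Rt,w,h,s):
    R,t=Rt; P=proj(f,B@R.T+t); c=P.mean(0).astype(int); x0=max(c[0]-w//2,0);y0=max(c[1]-h//2,0)
    im=cv2.resize(f["img"][y0:y0+h,x0:x0+w],None,fx=s,fy=s,interpolation=cv2.INTER_CUBIC)
    Q=np.round((P-[x0,y0]+.5)*s).astype(int)
    for b in range(0,len(B),8):
        for i in range(8):
            for k in(1,2,4):
                if not i&k: cv2.line(im,tuple(map(int,Q[b+i])),tuple(map(int,Q[b+i|k])),(255,0,255),1)
    return im
E
python3 - <<'E'
from h import *
import pickle
D=pickle.load(open("d.pkl","rb"))
p,e=fit(D["tub"],TUB,flat,[.42,.01,.12],[.01,.01,.1]);print(p,e)
for v in D["tub"]: print(fit([v],TUB,flat,[.42,.01,.12],[.01,.01,.1]))
cr=[]
for n,B,R in(("tub",TUB,flat(p)),("level",LEV,flat([.470,.419,.07])),("panel",PAN,lean([.4615,-.405,-.06,.56,.019]))):
    cr.append(np.hstack([crop(D[n][i][0],B,R,130,98 if n=='tub' else 78,3) for i in(0,1)]))
cv2.imwrite("pics/fit.png",np.vstack(cr)[:, :])
print(np.vstack(cr).shape)
E
python3 -c "
import cv2;i=cv2.imread('pics/fit.png');cv2.imwrite('pics/fit.png',cv2.resize(i,None,fx=.787,fy=.787,interpolation=cv2.INTER_AREA))"
```

```text
[0.4175 0.0089 0.1545] [0.065 0.039]
(array([0.4144, 0.0096, 0.1514]), array([0.054]))
(array([0.421 , 0.0108, 0.145 ]), array([0.017]))
(762, 780, 3)
```

View pics/fit.png

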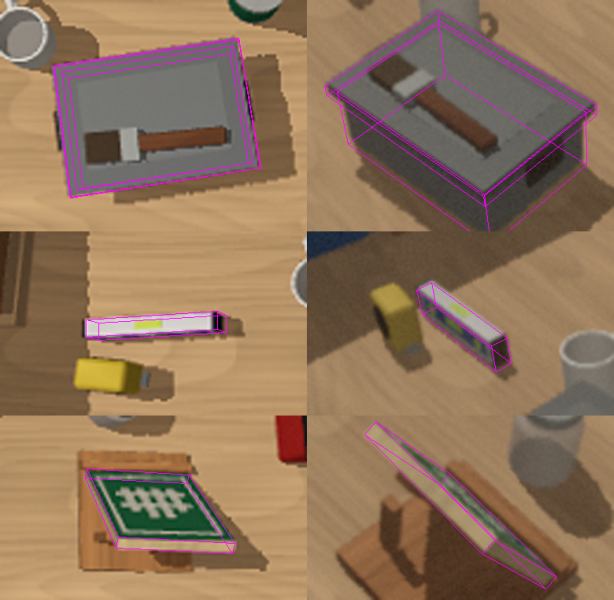

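The fitted boxes lie on the tub, level and panel edges to about a pixel in both views. Now I'll fetch the level.

```bash
python3 -m inch '[[[6,-2.1,0,0,0,-0.18],[12,-4.2,0,0,0,-0.36],[18,-6.3,-1,0,0,-0.54],[24,-8.4,-3,0,0,-0.72],[30.3,-10.5,-6,0,0,-0.9]]]' 0.6 40; python3 -m inch '[[[0,0,-3,0,0,-0.18],[0,0,-6,0,0,-0.293],[0,0,-6,0,0,-0.293]]]'
python3 - <<'E'
from h import *
s=manip.read_state();print(s["clock"],s["tool_pos"],Ro.from_quat(s["tool_rot"]).as_matrix()[:,1],s["finger_gap"],s["qpos"])
E
```

```text
clock: 2.52
tool_pos: [0.4558, 0.4238, 0.1787]
tool_rot: [0.57, 0.821, 0.001, 0.0]
ft_force: [0.2, 0.3, 0.2]
finger_gap: 0.0511
finger_force: 0.0
clock: 2.9
tool_pos: [0.4528, 0.4234, 0.1162]
tool_rot: [0.682, 0.732, -0.002, -0.0]
ft_force: [0.6, 0.8, 0.6]
finger_gap: 0.0512
finger_force: 0.0
2.9 [0.4528 0.4234 0.1162] [ 0.9975  0.0704 -0.0035] 0.05120371710097613 [0.7519 0.246  0.1343 1.4636 0.     2.2522]
```

```bash
python3 -m inch '[[[1.7,-0.4,0,0,0,0],[1.7,-0.4,-5,0,0,0],[1.7,-0.4,-9,0,0,0],[1.7,-0.4,-10.4,0,0,0],[1.7,-0.4,-10.4,0,0,0]]]'; python3 -m inch '[[[0,0,0,0,0,0],[0,0,0,0,0,0],[0,0,0,0,0,0],[0,0,0,0,0,0]]]' 0 40
```

```text
clock: 3.52
tool_pos: [0.4713, 0.4207, 0.0155]
tool_rot: [0.682, 0.732, 0.0, 0.0]
ft_force: [0.2, -0.1, 0.8]
finger_gap: 0.0507
finger_force: 0.0
clock: 4.03
tool_pos: [0.4716, 0.4214, 0.017]
tool_rot: [0.682, 0.732, 0.002, 0.0]
ft_force: [-1.3, 0.4, 5.6]
finger_gap: 0.0233
finger_force: 41.3
```

```bash
python3 -m inch '[[[0,0,3,0,0,0],[0,0,8,0,0,0],[0,0,13,0,0,0],[2,-5,13,0,0,0.02],[4,-10,13,0,0,0.04]]]'; python3 -m inch '[[[2,-5.5,0,0,0,0.04],[4,-11,0,0,0,0.04],[5,-16.5,0,0,0,0.04],[6,-22,0,0,0,0.04],[7,-27,0,0,0,0.04]]]';python3 -m inch '[[[0,0,0,0,0,0],[0,0,0,0,0,0]]]'
python3 - <<'E'
from h import *
s=manip.read_state();print(s["clock"],s["tool_pos"],Ro.from_quat(s["tool_rot"]).as_matrix()[:,1],s["finger_gap"],s["qpos"])
E
```

```text
clock: 4.65
tool_pos: [0.5112, 0.32, 0.1461]
tool_rot: [0.666, 0.746, 0.001, 0.0]
ft_force: [1.1, -0.2, -2.1]
finger_gap: 0.0232
finger_force: 40.2
clock: 5.28
tool_pos: [0.5809, 0.0485, 0.1455]
tool_rot: [0.652, 0.758, 0.0, 0.0]
ft_force: [0.3, 0.4, -2.8]
finger_gap: 0.0233
finger_force: 40.2
clock: 5.52
tool_pos: [0.5807, 0.0506, 0.1451]
tool_rot: [0.652, 0.758, 0.0, 0.0]
ft_force: [-0.3, -0.0, -2.7]
finger_gap: 0.0235
finger_force: 40.2
5.525 [0.5807 0.0506 0.1451] [0.9888 0.149  0.0005] 0.02346125206224119 [0.0868 0.1497 0.0782 1.4989 0.0003 1.5081]
```

Run:
```python
from h import *
vt=look("tub");vl=look("level")
up=lambda p:(Ro.from_euler('z',p[2]).as_matrix(),np.array([p[0],p[1],.130]))
for i in(0,1):
    print(fit(vt[i:i+1],TUB,flat,[.418,.01,.15],[.01,.01,.05]),fit(vl[i:i+1],LEV,up,[.581,.05,.15],[.01,.01,.05]))
p=up([.5807,.0486,.15])
cv2.imwrite("pics/hand.png",np.hstack([crop(v[0],LEV,p,120,100,3) for v in vl]))
```

```text
(array([ 0.4212, -0.0051,  0.0948]), array([0.633])) (array([0.5749, 0.0422, 0.183 ]), array([0.759]))
(array([0.4209, 0.0114, 0.1433]), array([0.016])) (array([0.5773, 0.0462, 0.1723]), array([0.03]))
```

View pics/hand.png

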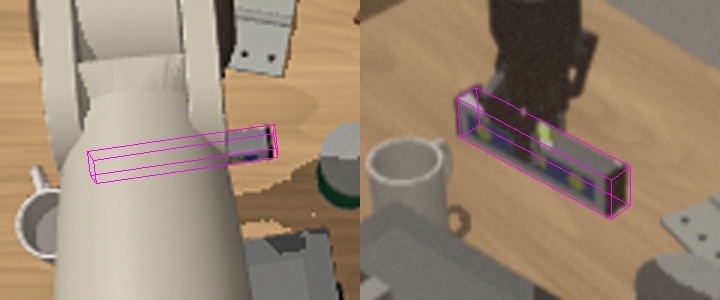

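The top view is blocked by the arm. The side view shows the level held straight, within about 4 mm of where the tool says it is.

```bash
python3 -m inch '[[[0.9,-1.2,-3,0,0,0],[0.9,-1.2,-7,0,0,0],[0.9,-1.2,-11,0,0,0],[0.9,-1.2,-12.2,0,0,0],[0.9,-1.2,-12.2,0,0,0]]]'; python3 -m inch '[[[0,0,-0.4,0,0,0],[0,0,-0.6,0,0,0],[0,0,-0.6,0,0,0]]]'
```

```text
clock: 6.55
tool_pos: [0.5895, 0.0386, 0.0228]
tool_rot: [0.652, 0.758, -0.0, -0.0]
ft_force: [-0.3, 0.3, -1.7]
finger_gap: 0.0235
finger_force: 40.0
clock: 6.92
tool_pos: [0.5899, 0.0385, 0.0172]
tool_rot: [0.652, 0.758, 0.0, 0.0]
ft_force: [0.3, 0.1, -1.5]
finger_gap: 0.023
finger_force: 40.1
```

```bash
python3 -m inch '[[[0,0,-0.1,0,0,0],[0,0,-0.2,0,0,0],[0,0,-0.2,0,0,0]]]'; python3 -m inch '[[[0,0,0,0,0,0],[0,0,0,0,0,0],[0,0,0,0,0,0]]]' 0.6; python3 -m inch '[[[0,0,1,0,0,0],[0,0,6,0,0,0],[0,0,12,0,0,0],[0,0,18,0,0,0],[-5,-2,20,0,0,0]]]';python3 -m inch '[[[-5,-5,0,0,0,0],[-10,-10,0,0,0,0],[-15,-15,0,0,0,0],[-18,-20,0,0,0,0],[-18,-25,0,0,0,0]]]'
python3 - <<'E'
from h import *
vt=look("tub");vl=look("level")
for i in(0,1):
    a,e=fit(vt[i:i+1],TUB,flat,[.418,.01,.15],[.01,.01,.05]);b,e2=fit(vl[i:i+1],LEV,flat,[.59,.037,.15],[.01,.01,.05])
    print(a,e,b,e2,Ro.from_euler('z',-a[2]).apply([b[0]-a[0],b[1]-a[1],0]),b[2]-a[2])
cv2.imwrite("pics/lev2.png",np.hstack([crop(v[0],LEV,flat([.590,.036,.15]),130,130,3) for v in vl]))
s=manip.read_state();print(s["clock"],s["tool_pos"],Ro.from_quat(s["tool_rot"]).as_matrix()[:,1],s["finger_gap"],s["qpos"])
E
```

```text
clock: 7.3
tool_pos: [0.59, 0.0385, 0.017]
tool_rot: [0.652, 0.758, 0.001, 0.001]
ft_force: [-7.4, -1.2, 13.7]
finger_gap: 0.0233
finger_force: 42.2
clock: 7.68
tool_pos: [0.5897, 0.0385, 0.0145]
tool_rot: [0.652, 0.758, -0.0, -0.0]
ft_force: [-0.3, 0.2, 0.3]
finger_gap: 0.0511
finger_force: 0.0
clock: 8.3
tool_pos: [0.5424, 0.019, 0.2187]
tool_rot: [0.652, 0.759, 0.002, 0.002]
ft_force: [-0.9, -1.3, 0.3]
finger_gap: 0.0511
finger_force: 0.0
clock: 8.93
tool_pos: [0.3588, -0.2278, 0.2164]
tool_rot: [0.652, 0.758, 0.0, 0.001]
ft_force: [2.0, -0.1, 0.6]
finger_gap: 0.0511
finger_force: 0.0
[0.4148 0.0085 0.1488] [0.044] [0.5862 0.0356 0.1564] [0.109] [0.1736 0.0014 0.    ] 0.007650072238775091
[0.4189 0.0109 0.11  ] [0.068] [ 0.6494  0.0095 -0.7783] [0.679] [ 0.2289 -0.0267  0.    ] -0.8882788630493315
9.325 [ 0.3609 -0.2258  0.2149] [0.9885 0.1514 0.0002] 0.05127841590573442 [-0.559  -0.2139 -0.1412  1.6432  0.0001  0.8598]
```

View pics/lev2.png

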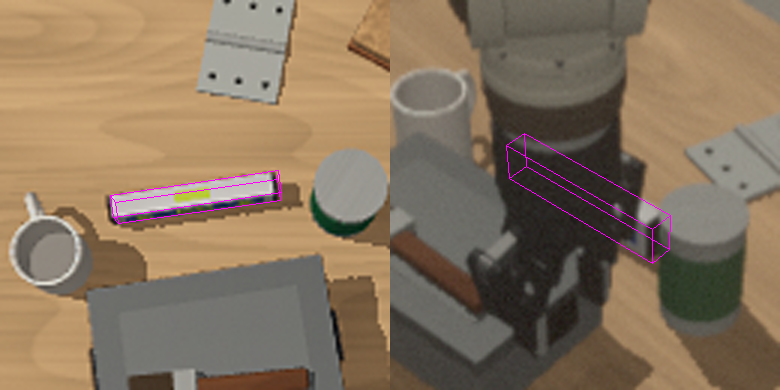

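The top view shows the level on its edge from (110,210) to (280,185) in the crop, parallel to the tub and clear of both mug and tin, with a gap of about 78 mm. In the side view the arm hides it. Next I'll work out the panel grasp, correcting for the camera offset seen at the level.

```bash
cat >> h.py <<'E'
def togo(s,pan,R6=None):
    "move so that TCP sits at height s on the panel pose pan=(x,y,psi,theta,z)"
    R,o=lean(pan); st=manip.read_state(); C=Ro.from_quat(st["tool_rot"]).as_matrix()
    T=np.column_stack([np.cross(R[:,0],-R[:,2]),R[:,0],-R[:,2]])
    p=o+R@[0,0,s]
    return (p-st["tool_pos"])*100, Ro.from_matrix(T@C.T).as_rotvec()
E
python3 - <<'E'
from h import *
import pickle
D=pickle.load(open("d.pkl","rb"))["panel"]
V=[]
for v,b in zip(D,([.0045,0,0],[-.0014,0,0])):
    f=dict(v[0]); f["t"]=f["t"]-f["R"]@np.array(b); V.append((f,v[1],v[2]))
for raw in(0,1): print(fit(V,PAN,lambda p:lean([*p[:3],p[3],.019]),[.463,-.405,-.04,.55],[.005,.005,.05,.03],raw))
for v in V: print(fit([v],PAN,lambda p:lean([*p[:3],.55,.019]),[.463,-.405,-.04],[.005,.005,.05]))
for s in(.225,.139): print(togo(s,[.463,-.405,-.045,.555,.019]))
E
```

```text
(array([ 0.463 , -0.4069, -0.0362,  0.5744]), array([0.051, 0.071]))
(array([ 0.4615, -0.4058, -0.0176,  0.5593]), array([0.038, 0.11 ]))
(array([ 0.4613, -0.4055, -0.0095]), array([0.04]))
(array([ 0.4596, -0.4054, -0.0494]), array([0.144]))
(array([ -1.6377, -17.3908,  -0.4646]), array([ 0.0297, -0.5549, -0.1919]))
(array([  2.8895, -17.5947,  -7.7737]), array([ 0.0297, -0.5549, -0.1919]))
```

```bash
python3 -m inch '[[[0,-3,2,0.006,-0.12,-0.036],[0,-7,3,0.012,-0.24,-0.072],[-1,-11,3,0.018,-0.36,-0.108],[-1.6,-15,2,0.024,-0.46,-0.15],[-1.6,-17.4,0,0.029,-0.555,-0.182]]]' 0.6; python3 -m inch '[[[0,0,0,0,0,0],[0,0,0,0,0,0]]]'
python3 - <<'E'
from h import *
s=manip.read_state();print(s["qpos"])
for z in(.225,.139): print(togo(z,[.463,-.405,-.035,.555,.019]))
f=manip.grab_frame("side");cv2.imwrite("pics/pre.png",cv2.resize(f["img"][180:420,200:500],None,fx=2.5,fy=2.5,interpolation=2))
E
```

```text
clock: 9.95
tool_pos: [0.345, -0.4017, 0.2154]
tool_rot: [0.692, 0.667, 0.19, 0.2]
ft_force: [1.1, 0.5, -0.2]
finger_gap: 0.0511
finger_force: 0.0
clock: 10.2
tool_pos: [0.3452, -0.3999, 0.2154]
tool_rot: [0.692, 0.668, 0.189, 0.198]
ft_force: [0.4, 0.2, 0.1]
finger_gap: 0.0513
finger_force: 0.0
[-1.1105 -0.2906 -0.2954  1.2773  0.48    0.5663]
(array([-0.0653, -0.0917, -0.5176]), array([ 0.0027, -0.0009,  0.0007]))
(array([ 4.4636, -0.2503, -7.8267]), array([ 0.0027, -0.0009,  0.0007]))
```

View pics/pre.png

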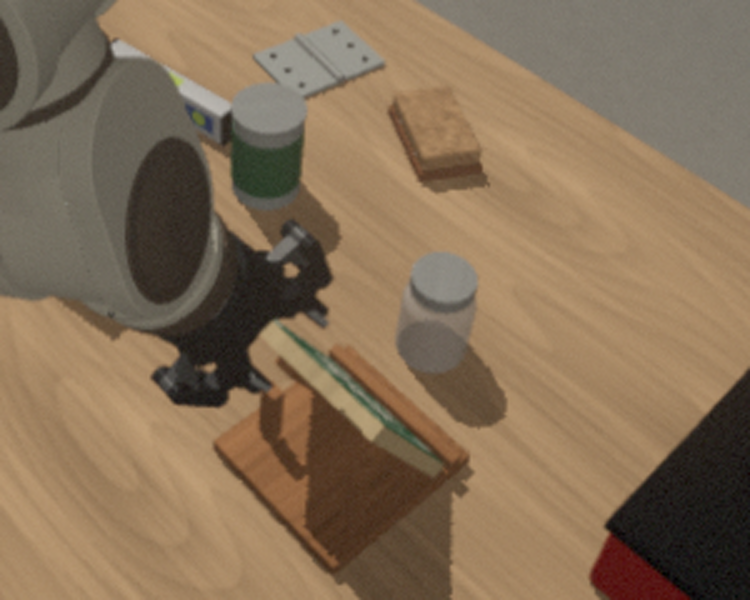

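The two finger tips, at (260,385) and (318,322), straddle the panel's top edge near (275,330). I'll advance and close.

```bash
python3 -m inch '[[[1,-0.1,-2,0,0,0],[2,-0.2,-4,0,0,0],[3.2,-0.2,-6,0,0,0],[4.5,-0.2,-7.8,0,0,0],[4.5,-0.2,-7.8,0,0,0]]]' 0.6 40; python3 -m inch '[[[0,0,0,0,0,0],[0,0,0,0,0,0],[0,0,0,0,0,0],[0,0,0,0,0,0],[0,0,0,0,0,0]]]' 0 40
python3 - <<'E'
from h import *
print(togo(.139,[.463,-.405,-.035,.555,.019]))
E
```

```text
clock: 10.88
tool_pos: [0.3906, -0.4013, 0.1363]
tool_rot: [0.692, 0.669, 0.189, 0.197]
ft_force: [0.3, 0.5, 1.2]
finger_gap: 0.0513
finger_force: 0.0
clock: 11.5
tool_pos: [0.3894, -0.4031, 0.1373]
tool_rot: [0.692, 0.667, 0.189, 0.198]
ft_force: [-4.9, 1.8, 4.5]
finger_gap: 0.0132
finger_force: 43.7
(array([ 0.0419,  0.0654, -0.0133]), array([0.0031, 0.0003, 0.0029]))
```

```bash
python3 -m inch '[[[0,0,1,0,0,0],[0,0,3,0,0,0],[0,0,6,0,0,0],[0,0,10,0,0,0],[0,0,14,0,0,0]]]'; python3 -m inch '[[[0,0,0.5,0,0,0],[0,0,0.5,0,0,0]]]'
python3 - <<'E'
from h import *
s=manip.read_state();print(s["qpos"],s["ft_force"])
print(togo(.139,[.570,.032,.15,.56,.16]))
f=manip.grab_frame("side");cv2.imwrite("pics/lift.png",f["img"])
E
```

```text
clock: 12.12
tool_pos: [0.3893, -0.4025, 0.2776]
tool_rot: [0.693, 0.667, 0.189, 0.198]
ft_force: [0.3, -0.6, -2.3]
finger_gap: 0.0139
finger_force: 42.3
clock: 12.38
tool_pos: [0.3894, -0.4027, 0.2807]
tool_rot: [0.693, 0.667, 0.189, 0.197]
ft_force: [-0.0, 0.0, -3.5]
finger_gap: 0.0133
finger_force: 42.3
[-1.0276 -0.2287 -0.1233  1.3479  0.4547  0.6569] [-0.0071  0.0025 -3.5434]
(array([10.7626, 42.3656, -0.2891]), array([ 0.0018, -0.0059,  0.1875]))
```

View pics/lift.png

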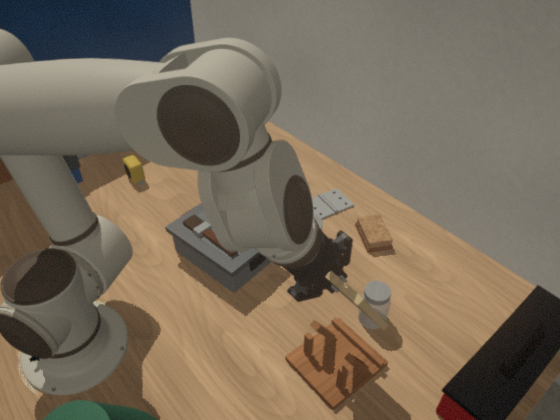

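The panel is held at (355,300) and clear of the rack and jar. I'll carry it over the tin, with the foot at about 0.16 m.

```bash
python3 -m inch '[[[0.5,3,0,0,0,0.01],[2,8,0,0,0,0.04],[3.3,13,0,0,0,0.06],[4.6,18,0,0,0,0.08],[5.9,23,0,0,0,0.1]]]'; python3 -m inch '[[[1.2,5,0,0,0,0.02],[2.5,10,0,0,0,0.04],[3.7,14.5,0,0,0,0.06],[4.6,18,0,0,0,0.08],[4.9,19.4,0,0,0,0.088]]]'; python3 -m inch '[[[0,0,0,0,0,0],[0,0,0,0,0,0],[0,0,0,0,0,0]]]'
python3 - <<'E'
from h import *
s=manip.read_state();print(s["qpos"],s["ft_force"])
tgt=[.570,.032,.15,.56,.16]
print(togo(.139,tgt))
vp=look("panel");vt=look("tub",["side"]);vl=look("level",["side"])
print(fit(vt,TUB,flat,[.42,.01,.15],[.01,.01,.05]),fit(vl,LEV,flat,[.59,.037,.15],[.01,.01,.05]))
for v in vp: print(fit([v],PAN,lambda p:lean([*p,.16]),tgt[:4],[.01,.01,.05,.05]))
cv2.imwrite("pics/hover.png",np.hstack([crop(v[0],PAN,lean(tgt),130,130,3) for v in vp]))
E
```

```text
clock: 13.05
tool_pos: [0.4481, -0.1711, 0.2794]
tool_rot: [0.659, 0.701, 0.199, 0.187]
ft_force: [-0.1, -0.4, -2.8]
finger_gap: 0.0136
finger_force: 42.4
clock: 13.68
tool_pos: [0.497, 0.0231, 0.2794]
tool_rot: [0.626, 0.731, 0.206, 0.178]
ft_force: [-0.5, -0.1, -2.5]
finger_gap: 0.0138
finger_force: 42.5
clock: 14.05
tool_pos: [0.4974, 0.0202, 0.2815]
tool_rot: [0.627, 0.729, 0.207, 0.18]
ft_force: [0.3, -0.3, -3.1]
finger_gap: 0.0135
finger_force: 42.4
[-0.0043 -0.5763 -0.384   1.2133  0.0784  1.4392] [ 0.2941 -0.3435 -3.1314]
(array([-0.0377,  0.0788, -0.3732]), array([ 0.0031, -0.0049,  0.0012]))
(array([0.4201, 0.0115, 0.1504]), array([0.021])) (array([0.5904, 0.0381, 0.1454]), array([0.05]))
(array([0.5688, 0.0321, 0.1645, 0.5782]), array([0.028]))
(array([0.5724, 0.0323, 0.1724, 0.5464]), array([0.207]))
```

View pics/hover.png

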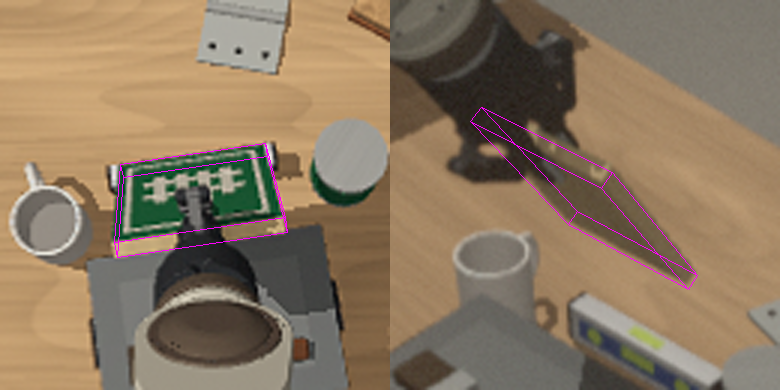

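Panel pose confirmed: painted face outward, and square in both views. In the side view the level has a gap of about 77 mm and is centred within 1 mm. I'll descend more upright, with room on both sides.

Run:
```python
from h import *
for z in(.16,.015): print(togo(.139,[.5624,.0307,.150,.50,z]))
```

```text
(array([-0.0977, -0.0361,  0.0311]), array([-0.006 ,  0.0548, -0.0004]))
(array([ -0.0977,  -0.0361, -14.4689]), array([-0.006 ,  0.0548, -0.0004]))
```

```bash
python3 -m inch '[[[-0.1,0,0,-0.006,0.055,0],[-0.1,0,-3,-0.006,0.055,0],[-0.1,0,-7,-0.006,0.055,0],[-0.1,0,-11,-0.006,0.055,0],[-0.1,0,-13.5,-0.006,0.055,0]]]'; python3 -m inch '[[[0,0,-0.9,0,0,0],[0,0,-0.9,0,0,0],[0,0,-0.9,0,0,0]]]'
python3 - <<'E'
from h import *
tgt=[.5624,.0307,.150,.50,.015]
print(togo(.139,tgt))
vp=look("panel")
for v in vp: print(fit([v],PAN,lambda p:lean([*p,.015]),tgt[:4],[.01,.01,.05,.05]))
cv2.imwrite("pics/low.png",np.hstack([crop(v[0],PAN,lean(tgt),130,130,3) for v in vp]))
E
```

```text
clock: 15.08
tool_pos: [0.4957, 0.0212, 0.1442]
tool_rot: [0.632, 0.735, 0.187, 0.16]
ft_force: [0.1, 0.4, -2.9]
finger_gap: 0.0135
finger_force: 42.5
clock: 15.45
tool_pos: [0.4972, 0.0212, 0.1393]
tool_rot: [0.631, 0.735, 0.188, 0.162]
ft_force: [0.5, -1.2, -3.1]
finger_gap: 0.0135
finger_force: 42.4
(array([-0.067 , -0.0489, -0.2337]), array([-0.    ,  0.0018, -0.0006]))
(array([0.5617, 0.0315, 0.1571, 0.525 ]), array([0.03]))
(array([0.5679, 0.0296, 0.1362, 0.5054]), array([0.245]))
```

View pics/low.png

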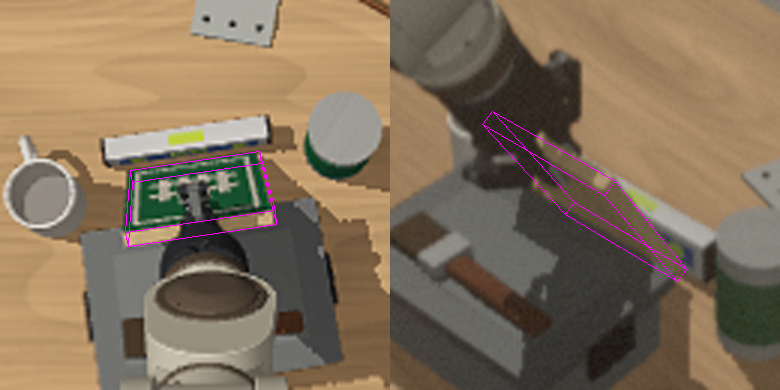

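The foot is inside the level, with visible room on both sides. I'll lower to contact.

```bash
python3 -m inch '[[[0,0,-0.5,0,0,0],[0,0,-1,0,0,0],[0,0,-1,0,0,0]]]'; python3 -m inch '[[[0,0,-0.15,0,0,0],[0,0,-0.3,0,0,0],[0,0,-0.3,0,0,0]]]'
```

```text
clock: 16.02
tool_pos: [0.4961, 0.0212, 0.1268]
tool_rot: [0.632, 0.735, 0.187, 0.161]
ft_force: [-0.5, -0.7, -2.4]
finger_gap: 0.0134
finger_force: 42.5
clock: 16.4
tool_pos: [0.497, 0.0213, 0.1256]
tool_rot: [0.631, 0.735, 0.188, 0.162]
ft_force: [-1.9, 1.0, 2.4]
finger_gap: 0.0138
finger_force: 43.2
```

```bash
python3 -m inch '[[[0,0,0.15,0,0,0],[0.05,0,0,0.004,-0.025,0],[-0.2,-0.03,-0.15,0.008,-0.05,0],[-0.4,-0.06,-0.3,0.012,-0.075,0],[-0.4,-0.06,-0.3,0.012,-0.075,0]]]'; python3 -m inch '[[[-0.2,-0.03,-0.12,0.001,-0.01,0],[-0.3,-0.05,-0.2,0.003,-0.02,0],[-0.3,-0.05,-0.2,0.003,-0.02,0]]]'
```

```text
clock: 17.02
tool_pos: [0.4919, 0.0205, 0.1213]
tool_rot: [0.625, 0.727, 0.216, 0.185]
ft_force: [0.5, -0.6, -2.6]
finger_gap: 0.0135
finger_force: 42.4
clock: 17.4
tool_pos: [0.4899, 0.0202, 0.1204]
tool_rot: [0.623, 0.725, 0.223, 0.192]
ft_force: [4.1, 1.5, -1.7]
finger_gap: 0.0136
finger_force: 42.5
```

```bash
python3 -m inch '[[[0.1,0.01,-0.1,0,0,0],[0.15,0.02,-0.2,0,0,0],[0.15,0.02,-0.2,0,0,0]]]'
python3 - <<'E'
from h import *
st=manip.read_state(); R=Ro.from_quat(st["tool_rot"]).as_matrix(); print(R[:,1],R[:,2],st["ft_force"])
tgt=[.568,.0315,.150,.6,.004]
vp=look("panel")
for v in vp: print(fit([v],PAN,lambda p:lean([*p,.004]),tgt[:4],[.01,.01,.05,.05]))
E
```

```text
clock: 17.77
tool_pos: [0.4916, 0.0203, 0.119]
tool_rot: [0.623, 0.725, 0.223, 0.192]
ft_force: [-4.5, 0.3, 8.0]
finger_gap: 0.0136
finger_force: 44.0
[0.8173 0.1238 0.5627] [ 0.5563  0.0847 -0.8267] [-4.4792  0.2634  7.9832]
(array([0.5654, 0.033 , 0.1666, 0.6068]), array([0.028]))
(array([0.5736, 0.0315, 0.1495, 0.6017]), array([0.25]))
```

Foot on the bench, back near the tub edge, level about 3 mm ahead. I'll release slowly.

```bash
python3 -m inch '[[[0,0,0,0,0,0],[0,0,0,0,0,0]]]' - 20; python3 -m inch '[[[0,0,0,0,0,0],[0,0,0,0,0,0],[0,0,0,0,0,0],[0,0,0,0,0,0]]]' 0.22; python3 -m inch '[[[0,0,0,0,0,0],[0,0,0,0,0,0],[0,0,0,0,0,0]]]' 0.45;  python3 - <<'E'
from h import *
tgt=[.568,.0315,.150,.6,.004]
vp=look("panel")
for v in vp: print(fit([v],PAN,lambda p:lean([*p,.004]),tgt[:4],[.01,.01,.05,.05]))
cv2.imwrite("pics/rel.png",np.hstack([crop(v[0],PAN,lean(tgt),130,130,3) for v in vp]))
E
```

```text
clock: 18.23
tool_pos: [0.4916, 0.0203, 0.119]
tool_rot: [0.623, 0.725, 0.223, 0.192]
ft_force: [-4.7, 0.0, 6.1]
finger_gap: 0.0136
finger_force: 44.0
clock: 18.73
tool_pos: [0.4909, 0.0203, 0.1174]
tool_rot: [0.623, 0.725, 0.223, 0.191]
ft_force: [-0.3, -0.2, 0.1]
finger_gap: 0.0185
finger_force: 0.0
clock: 19.1
tool_pos: [0.491, 0.0203, 0.1176]
tool_rot: [0.623, 0.725, 0.223, 0.191]
ft_force: [-0.1, 0.0, 0.0]
finger_gap: 0.0379
finger_force: 0.0
(array([0.5649, 0.0341, 0.1772, 0.6127]), array([0.031]))
(array([0.5743, 0.0374, 0.1534, 0.6159]), array([0.25]))
```

View pics/rel.png

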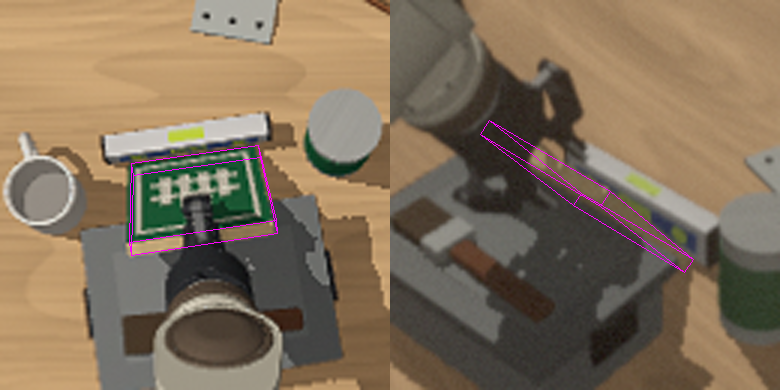

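The panel leans freely between the fingers. I'll withdraw along the finger axis.

```bash
python3 -m inch '[[[-0.55,-0.08,0.83,0,0,0],[-1.7,-0.25,2.5,0,0,0],[-3.3,-0.5,5,0,0,0],[-5,-0.75,7.5,0,0,0],[-6.7,-1,10,0,0,0]]]'; python3 -m inch '[[[-3,3,3,0,0,0],[-5,8,6,0,0,0],[-8,14,6,0,0,0],[-12,20,6,0,0,0],[-15,26,6,0,0,0]]]'
python3 - <<'E'
from h import *
tgt=[.568,.0315,.150,.61,.004]
V={n:look(n) for n in("tub","level","panel")}
for i,c in enumerate(("top","side")):
    a,e=fit(V["tub"][i:i+1],TUB,flat,[.42,.01,.15],[.01,.01,.05]); 
    a=[[.4148,.0085,.15],[.4203,.0112,.148]][i]
    for n,B,po,p0 in(("level",LEV,flat,[.59,.037,.15]),("panel",PAN,lambda p:lean([*p,.004]),tgt[:4])):
        b,e2=fit(V[n][i:i+1],B,po,p0,[.01,.01,.05,.05][:len(p0)])
        print(c,n,b,e2,Ro.from_euler('z',-a[2]).apply([b[0]-a[0],b[1]-a[1],0]),b[2]-a[2])
cv2.imwrite("pics/end.png",np.hstack([crop(v[0],PAN,lean(tgt),130,130,3) for v in V["panel"]]))
E
```

```text
clock: 19.92
tool_pos: [0.4238, 0.0102, 0.2191]
tool_rot: [0.623, 0.725, 0.223, 0.191]
ft_force: [-23.7, 0.1, 2.6]
finger_gap: 0.0382
finger_force: 0.0
clock: 20.55
tool_pos: [0.3174, 0.206, 0.2796]
tool_rot: [0.624, 0.725, 0.221, 0.19]
ft_force: [2.0, -0.3, 0.9]
finger_gap: 0.0383
finger_force: 0.0
top level [0.5855 0.0387 0.1738] [0.083] [0.1733 0.0044 0.    ] 0.02376261150443204
top panel [0.5652 0.0331 0.1679 0.6159] [0.024] [0.1524 0.0018 0.    ] 0.017900743571620553
side level [0.5938 0.0396 0.1013] [0.177] [0.1758 0.0025 0.    ] -0.046659991331351985
side panel [0.5728 0.0364 0.1613 0.6151] [0.066] [0.1545 0.0024 0.    ] 0.013337062286524703
```

View pics/end.png

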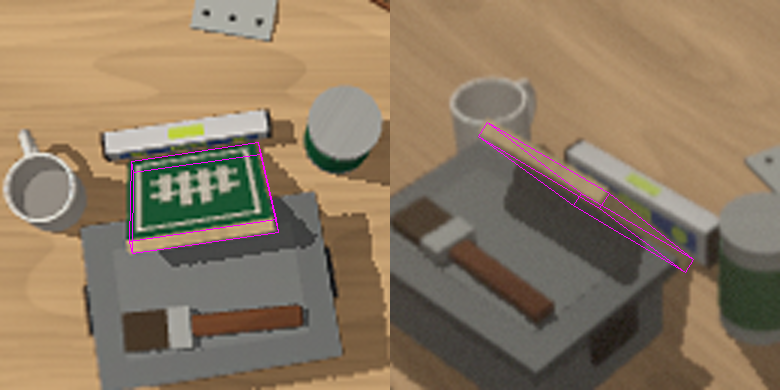

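The panel leans centred (offset about 2 mm) and square to within about 1°. Its foot is about 2–3 mm from the level, the painted face is outward, and the brush, mug and tin are undisturbed. Handing in.

```bash
python3 -m inch '[[[0,0,0,0,0,0],[0,0,0,0,0,0],[0,0,0,0,0,0]]]'; python3 -c "
from h import *
print(manip.job_done())"
```

```text
clock: 21.52
tool_pos: [0.3186, 0.2053, 0.2783]
tool_rot: [0.624, 0.725, 0.22, 0.19]
ft_force: [-0.4, 0.4, -0.1]
finger_gap: 0.0383
finger_force: 0.0
the job is handed in; nothing more can be done
None
```

I've handed in the job at about 21.5 s: the level stands on its edge about 77 mm off the tub's far side, and the green panel leans centred on the tub behind it, right way up and painted face outward, with its foot about 2–3 mm from the level; I saw nothing else disturbed, though one unexplained 24 N sideways wrist force showed as the gripper withdrew.

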